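Clamp the board and hold the inspection camera out at the marker

TASK

Get the circuit board ready for inspection: first swing the board holder's clamp bar down until it lies in its catch, then pinch the camera head so that its lock button is squeezed in, and pull the camera out along its boom until the pointer at the boom's tail stands level with the steel marker on the scale. The boom springs back if let go, so finish still gripping the camera head, holding it steady at the marker. Leave the screwdriver, jar, brush and parts tray where they are.

Things in the scene. Friction and masses are not known exactly. Their poses are not given: they have to be found in the camera images.
- stand: Fixed camera stand: dark steel base plate 380 x 200 x 12 mm with an upright chrome column that carries the sleeve and boom. Origin on the table under the column; z up, local x = the level direction in which the boom is pulled out, local y = the side where lock button and scale lie. The plate spans x -55 to +325 mm, y -100 to +100 mm.
- sleeve (a point): Centre of the black sleeve block on the column that guides the boom: 80 mm long (stand x), 36 mm wide and high, centre 180 mm above the table. A round focus knob sticks out to 43 mm on the -y side. Behind it a flat aluminium scale bar (28 mm wide, a tick every 10 mm) runs back to stand x = -190 mm beside the boom's tail.
- boom: Sliding boom: steel rod 18 mm thick, black camera head in front, pointer at the tail. Frame parallel to the stand's, the same when home; slides 0 to 130 mm along stand x. Starts locked at home. Button squeezed in, it pulls out against a spring (3 N at home, 4.6 N fully out) and 1 N of friction. Beyond 19 mm the lock no longer acts; let go, it springs back to about 19 mm out.
- head (a point): Centre of the camera head, a black block 40 mm long (stand x), 30 mm wide (y), 40 mm high; centre 180 mm above the table, top at 200 mm. At home the sleeve ends 25 mm behind the block. The lens barrel, up to 36 mm thick, hangs below it to 98 mm above the table. Free above and at both sides.
- lock (a joint): How far the lock button is pressed, m: 0 out (locked), 0.006 fully in; the lock lets go from 0.004. Spring: 2 N at rest, 5 N fully in; it comes out again when released.
- lock_face (a point): Centre of the outer face of the lock button: a grey plate 26 mm long (stand x) and 24 mm high on the +y side of the camera head, 8 mm proud of it, pressed in along -y. Pinching the head across its width (stand y; 38 mm over the button, 32 mm when pressed) at the height of point head squeezes it in.
- pointer (a point): Tip of the thin dark pointer at the boom's tail, 180 mm above the table, moving with the boom; at stand x = -175 mm when home.
- marker: Small dark steel marker, 8 mm wide (stand x), 14 mm deep, 16 mm high, a screw on top, fixed on the outer edge of the scale bar. Frame parallel to the stand's; origin at the centre of its underside. The pointer is level with it when both have the same stand x; it is set 50 to 120 mm from the pointer's home.
- holder: Fixed board holder on the stand's base plate: two aluminium rails 170 mm long (its x, roughly the stand's x), 118 mm apart over their outsides, with a green circuit board between. Origin at the centre of its underside, 12 mm above the table.
- clamp (a joint): Angle of the clamp bar, rad: 0 = down, lying in its catch; grows as the bar swings up about its hinge, up to 1.7. It stays where it is left (friction about 0.07 N m, 0.5 to 0.7 N at the bar's end).
- clamp_hinge (a point): On the clamp bar's hinge axis (the holder's x), 42 mm above the table, at the holder's -y side. The aluminium bar, 14 mm wide, 8 mm thick, reaches 154 mm from the axis; when down it lies along the holder's +y over the board, top 46 mm above the table, in a forked steel catch 137 to 149 mm from the hinge and at most 44 mm high. Best pushed 90 to 120 mm from the hinge.
- clamp_end (a point): Middle of the upper face (outer face when the bar stands up) of the clamp bar near its free end, 150 mm from the hinge axis.
- screwdriver: Loose black screwdriver, 170 mm long, lying beside the stand, to be left alone. Origin under its middle.
- jar: Loose jar, 52 mm across, 50 mm tall, to be left alone. Origin under its centre.
- tray: Loose grey parts tray, 90 x 130 x 25 mm, to be left alone. Origin under its centre.
- brush: Loose brush, 160 mm long, to be left alone. Origin under its middle.

How it is judged (in metres and radians):
On the way, in this order (a step that is already met when the one before it is completed fails the run):
1. the clamp bar is down in its catch while the camera is still home (value of joint clamp below 0.06 rad and x of pointer in the frame of stand below -0.165 m), for 0.2 s.
2. the lock button is squeezed in and the camera is coming out (value of joint lock above 0.0035 m and x of pointer in the frame of stand above -0.16 m and contact force between the fingers and boom above 1 N), for 0.05 s.
At the end, for the whole second after the job is handed in: The pointer is within 4 mm of the marker's centre along the stand's x (within the marker's width), the fingers grip the camera boom with more than 2 N, the boom is still (below 10 mm/s), and the clamp bar still lies in its catch (below 0.06 rad) (x of pointer in the frame of marker between -0.004 and 0.004 m and contact force between the fingers and boom above 2 N and linear speed of boom below 0.01 m/s and value of joint clamp below 0.06 rad); the arm keeps its last pose, push and grip.
It fails at once if the screwdriver is moved more than 20 mm (distance of screwdriver from where it was at the start of the episode above 0.02 m).
It fails at once if the jar is moved more than 20 mm (distance of jar from where it was at the start of the episode above 0.02 m).
It fails at once if the tray is moved more than 20 mm (distance of tray from where it was at the start of the episode above 0.02 m).
It fails at once if the brush is moved more than 20 mm (distance of brush from where it was at the start of the episode above 0.02 m).
It also fails if it takes over 58 s, if anything falls off the work surface, if the arm or the gripper's body presses on something with over 40 N, if the wrist force passes 120 N, or if a joint passes its speed limit or range.

ROBOT

A 6-joint arm with a two-finger parallel gripper is mounted at the origin on the work surface. World frame = base frame: x ahead of the robot, y to its left, z up, the work surface at z = 0. Lengths are in mm, angles in degrees, forces in N, time in s.
With the tool pointing down it reaches from about 325 to 875 mm from the base axis. Payload 4.4 kg.
Tool frame: the origin (TCP) lies midway between the tips of the shut fingers; the grasp point (between the pads) lies robot.grip_depth behind it (robot.grip_depth is the distance from the TCP to the grasp point, in mm); z points along the fingers, y is the line along which they close (so a half turn about z gives the same grasp; the last joint's range is limited). The gripper opens to 85 mm and grips with 20 to 120 N. Pads are 22 mm wide; open, the fingers measure 114 mm over their backs; the gripper's body (76 mm by 85 mm) begins 54 mm behind the grasp point. The pads swing forward as they close: fully open they stand 13 mm farther back than shut.
Start: joints at [-76.175, 11.837, 88.321, -0, 79.842, -8.623], TCP at [219.553, -531.435, 231.282] pointing down, gripper open.
Joint ranges: [-156.59, 156.59], [-49.26, 127.26], [12.9, 141.05], [-63.56, 243.56], [4.71, 150.69], [-161.64, 161.64]. Speed limits (degrees/s): [159.86, 159.86, 180, 180, 180, 180].

INTERFACE

Orientations are given as a 3x3 rotation matrix whose columns are the frame's x, y, z axes.
In Python, from bench import robot gives the robot as it stands.
- The arm moves only by the tool send_rows, never from a script. Its argument "moves" is a list of rows, each an object of numbers: "fingers": the opening, from -1 (shut) to 1 (fully open); "x", "y", "z": the shift along the tool's x, y, z in m; "wx", "wy", "wz": the turn, a rotation vector about the tool's x, y, z in degrees. In form: [{"fingers": .., "x": .., "y": .., "z": .., "wx": .., "wy": .., "wz": ..}, ...]. A call has 1 to 10 rows; each row is the pose to reach, as a shift and turn from the pose commanded when the call began, along the tool's axes at that moment; what a row does not reach only later rows make up. A row lasts 1/8 s, in which the tool goes at most 62.5 mm and 10.7 degrees, less where a joint would pass 70% of its speed; a pose out of reach is approached as far as the arm can. A call with a gripper value outside its range is refused whole. The fingers move at their own pace and stop on an object; "force" is the grip in N (left out, the last holds). Time passes only in rows, so rows that repeat a pose let the fingers close. It gives the time, the measured TCP pose, the force, the opening and the grip force at its end, in the units of the state.
- robot.state(): the state, without advancing time (a new reading comes with each control period).
- robot.snapshot(name): name is "side" or "top" or "wrist"; returns the picture (400x640x3 uint8, blue, green, red); there is no depth.
- robot.camera_model(name): a dict with "fov_y" (degrees; the focal length in pixels is half the picture's height over the tangent of half this angle, whatever the lens; pixels are square), "cx", "cy" (the principal point, pixels), "camera_from_world" (4x4, takes a point from world to camera coordinates). Camera axes: x right, y up, looking along -z (the intrinsics and any distortion apply to the point x, -y, -z); pixel columns grow to the right and rows downward; lengths in mm; the calibration is good to about 2 mm. A picture is of the moment at which its call begins: read the wrist's pose just before it. camera_model takes no time and is no camera call; for the wrist camera it gives the pose at the moment of the call.
- robot.job_done(): hands the job in; it is judged then, once.
The state is a dict: "clock": time; "joint_pos": joint angles; "joint_vel": joint speeds; "tau": joint torques, N m; "position": TCP position; "orientation": TCP orientation; "force": force on the tool from outside, world axes, zero at the start; "wrist_torque": the same for the moment, N m; "grip_width": finger opening in mm; "finger_force": force on a finger pad.
Only numpy, scipy, OpenCV 4.12 (cv2) and the standard library are available. Lean on these libraries where they do the work, as an engineer would, in place of code of your own. Each camera call takes 0.05 s, during which the arm holds its last target. There are 200 camera calls.

## Working session

There is one attempt and no reset: what is moved stays moved. The work goes in short steps, Python scripts to look and compute and a tool call to move; the robot and the scene stay as the last step left them, time stands still between calls to the robot, and variables do not carry over. Pictures are saved under pics/ and viewed, at most 10 in all, crops included, and the job is handed in when it is done.

Besides the shell and the picture viewer there is one more tool, called after "Emit:" by a JSON object that holds its "method" and its "body", one argument or row to a line. send_rows: Moves the arm, as the interface text tells. Its arguments: {"type":"object","properties":{"moves":{"type":"array","items":{"type":"object","properties":{"fingers":{"type":"number"},"x":{"type":"number"},"y":{"type":"number"},"z":{"type":"number"},"wx":{"type":"number"},"wy":{"type":"number"},"wz":{"type":"number"}}}},"force":{"type":"number"}},"required":["moves"]}

```bash
ls; mkdir -p pics; python3 - <<'E'
from bench import robot
import cv2
s=robot.state(); print(s); print(robot.grip_depth)
for n in("side","top","wrist"):
    m=robot.camera_model(n); print(n,m)
    cv2.imwrite(f"pics/{n}0.png",robot.snapshot(n))
E
```

```text
pics
{'clock': 0.0, 'joint_pos': array([-7.61759926e+01,  1.18847650e+01,  8.84062471e+01, -4.20074402e-04,
        7.98425489e+01, -8.62406374e+00]), 'joint_vel': array([-0.10231141,  0.05812113, -0.05955157,  0.07965867, -0.02134502,
        0.03085019]), 'tau': array([ 7.88105390e-04, -3.83033752e+01, -2.91593313e+01, -1.51537074e-04,
        1.04536049e-02, -1.90182973e-06]), 'position': array([ 219.35217742, -530.67954906,  230.10868149]), 'orientation': array([[ 9.24225590e-01,  3.81846488e-01, -5.63996258e-04],
       [ 3.81846751e-01, -9.24222886e-01,  2.26183193e-03],
       [ 3.42414329e-04, -2.30580308e-03, -9.99997283e-01]]), 'force': array([ 0.04455194,  0.35451473, -0.28704624]), 'wrist_torque': array([-0.04352914,  0.02842193, -0.02821644]), 'finger_force': 0.0, 'grip_width': 85.19437406643591}
18.700000000000003
side {'fov_y': 51.27733794869371, 'cx': 321.76130958359147, 'cy': 201.60687052154404, 'camera_from_world': array([[-9.40275945e-01, -3.40321910e-01,  7.88323760e-03,
         5.72169296e+02],
       [ 2.16211186e-01, -5.79162878e-01,  7.86017229e-01,
        -
[... 385 characters left out ...]
 [ 9.92873938e-01,  2.41110540e-02,  1.16704755e-01,
        -5.64639270e+02],
       [-1.16687319e-01, -2.13363385e-03,  9.93166410e-01,
        -1.30804558e+03],
       [ 0.00000000e+00,  0.00000000e+00,  0.00000000e+00,
         1.00000000e+00]])}
wrist {'fov_y': 70.85027825303092, 'cx': 319.43138272237337, 'cy': 200.28427158255565, 'camera_from_world': array([[ 3.82064496e-01, -9.24131239e-01, -2.85915679e-03,
        -5.74156634e+02],
       [ 8.84123673e-01,  3.66421147e-01, -2.89932533e-01,
         3.87761255e+01],
       [ 2.68983366e-01,  1.08245079e-01,  9.57042816e-01,
        -3.79032483e+02],
       [ 0.00000000e+00,  0.00000000e+00,  0.00000000e+00,
         1.00000000e+00]])}
```

View pics/top0.png

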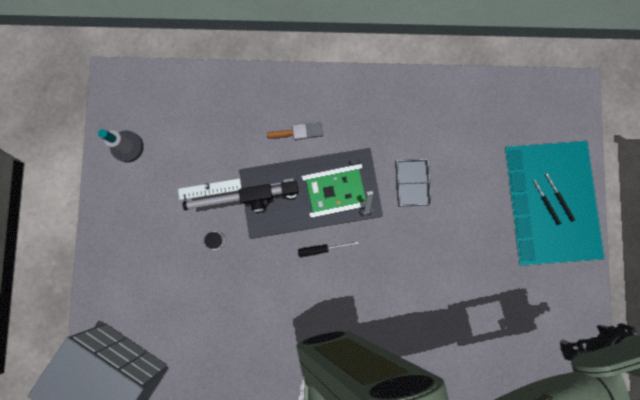

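View pics/side0.png

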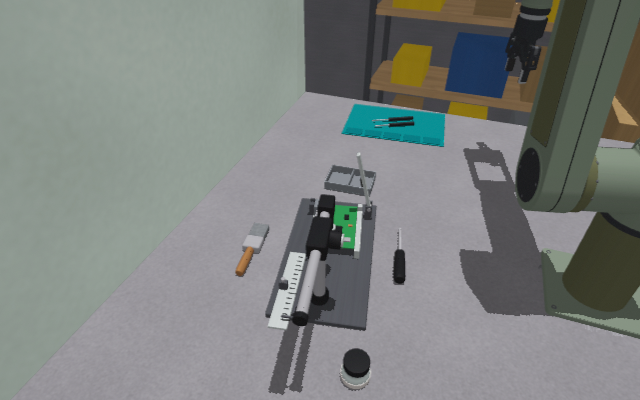

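The top view shows the boom along image right (stand x ≈ world −y), with the head at about (291,188) and the marker near (208,187). The clamp bar stands upright at about (368,203). I'll enlarge both views.

```bash
python3 - <<'E'
import cv2
t=cv2.imread("pics/top0.png")[140:250,170:390]; cv2.imwrite("pics/tc.png",cv2.resize(t,None,fx=3.6,fy=3.6,interpolation=cv2.INTER_CUBIC))
t=cv2.imread("pics/side0.png")[145:335,255:410]; cv2.imwrite("pics/sc.png",cv2.resize(t,None,fx=3.1,fy=3.1,interpolation=cv2.INTER_CUBIC))
E
```

```text
(no output)
```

View pics/tc.png

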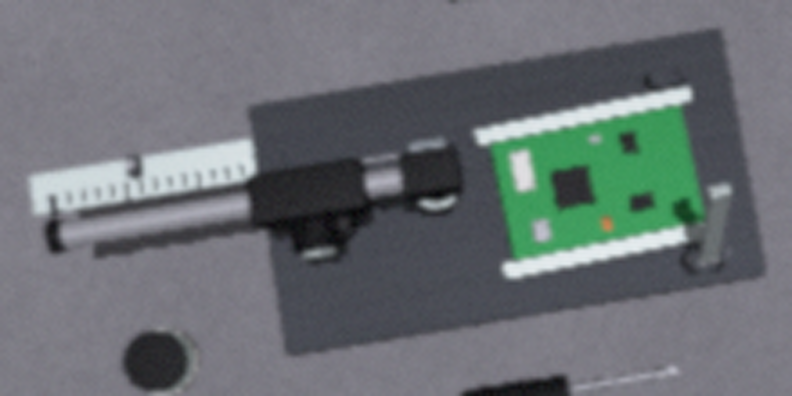

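View pics/sc.png

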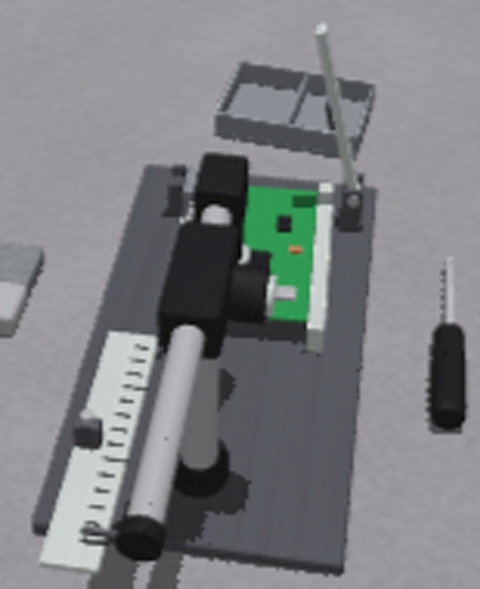

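In the top crop the plate corners are at (248,105), (722,30), (765,275) and (288,353). The marker is at (134,165), the pointer at (52,203), and the clamp end at (720,188) with its foot at (705,258). In the side crop the marker is at (88,425), the pointer at (88,533) and the bar end at (321,28). Next I fit these points.

```bash
cat > h.py <<'E'
import numpy as np
from scipy.optimize import least_squares
def proj(m,P):
    P=np.atleast_2d(P); T=m["camera_from_world"]; c=P@T[:3,:3].T+T[:3,3]
    f=200/np.tan(np.radians(m["fov_y"]/2))
    return np.c_[m["cx"]+f*c[:,0]/-c[:,2], m["cy"]-f*c[:,1]/-c[:,2]]
def ray(m,uv,z):
    "world point on plane z for pixel"
    T=m["camera_from_world"]; f=200/np.tan(np.radians(m["fov_y"]/2))
    d=T[:3,:3].T@np.array([(uv[0]-m["cx"])/f,-(uv[1]-m["cy"])/f,-1]); o=-T[:3,:3].T@T[:3,3]
    return o+d*(z-o[2])/d[2]
def tri(obs):
    r=least_squares(lambda P:np.concatenate([proj(m,P)[0]-uv for m,uv in obs]),[550,0,100])
    return r.x, r.fun
def w2s(p,st):
    a=st[2]; d=np.asarray(p)[:2]-st[:2]; return np.array([np.cos(a)*d[0]+np.sin(a)*d[1],-np.sin(a)*d[0]+np.cos(a)*d[1]])
def s2w(x,y,st):
    a=st[2]; return np.array([st[0]+np.cos(a)*x-np.sin(a)*y, st[1]+np.sin(a)*x+np.cos(a)*y])
E
python3 - <<'E'
from h import *; from bench import robot
np.set_printoptions(precision=2,suppress=True)
mt=robot.camera_model("top"); ms=robot.camera_model("side")
T=lambda u,v:np.array([170+(u+.5)/3.6-.5,140+(v+.5)/3.6-.5]); S=lambda u,v:np.array([255+(u+.5)/3.1-.5,145+(v+.5)/3.1-.5])
L=[(-55,100),(325,100),(325,-100),(-55,-100)]
ct=[T(248,105),T(722,30),T(765,275),T(288,353)]; cs=[S(38,530),S(150,165),S(375,187),S(342,572)]
def res(st,w=(1,1)):
    W=np.array([[*s2w(x,y,st),12] for x,y in L])
    return np.concatenate([(w[0]*(proj(mt,W)-ct)).ravel(),(w[1]*(proj(ms,W)-cs)).ravel()])
for w in((1,1),(1,0),(0,1)):
    r=least_squares(res,[500,50,-1.4],args=(w,)); print(r.x,np.degrees(r.x[2]),r.fun)
    if w==(1,1): st=r.x
np.save("st.npy",st)
for n,a,b in[("marker",(134,158),(88,417)),("pointer",(52,203),(88,533)),("barend",(720,187),(321,28)),("hinge",(703,262),(350,200)),("headctr_top",(432,170),(225,165))]:
    p,f=tri([(mt,T(*a)),(ms,S(*b))]); print(n,p,f,w2s(p,st))
for n,a in[("headtopBL",(404,152)),("headtopFR",(460,192)),("head FL",(457,145))]: print(n,w2s(ray(mt,T(*a),200),st))
for n,a in[("sleeveBL",(250,178)),("sleeveFL",(362,160))]: print(n,w2s(ray(mt,T(*a),198),st))
for n,a,z in[("railULout",(476,130),30),("railURout",(692,88),30),("railLLout",(505,279),30),("railLRout",(697,238),30)]:
    p=ray(mt,T(*a),z);print(n,p,w2s(p,st))
for y in (180,):
  for x in(-175,): print(proj(mt,[*s2w(x,20,st),180]))
E
```

```text
[532.57 225.88  -1.38] -79.04555312920394 [-0.21  0.55 -0.08 -0.48  0.74  0.57 -0.74  1.53 -2.48 -1.15 -1.34  0.07
  1.1   0.7   1.21 -0.66]
[534.81 225.84  -1.38] -79.32656005350681 [-0.01 -0.35  0.21 -0.74  0.69  0.36 -0.88  0.66 -0.   -0.   -0.   -0.
  0.    0.   -0.   -0.  ]
[531.32 226.19  -1.38] -78.90550617891803 [-0.    0.   -0.   -0.    0.    0.   -0.    0.   -1.94 -0.73 -1.26  0.26
  1.24  0.79  1.89 -0.43]
marker [551.99 343.8  190.81] [ 0.31  1.23 -0.8  -0.16] [-112.08   41.46]
pointer [524.82 401.83 181.  ] [-0.1  -0.41  0.24  0.05] [-174.22   25.82]
barend [543.   -54.64 194.11] [ 0.09  0.58 -0.54 -0.1 ] [277.39 -43.07]
hinge [506.89 -58.84  37.55] [-0.1  -0.77  0.69  0.12] [274.66 -79.32]
headctr_top [548.88 140.35 206.36] [ 0.07  0.37 -0.29 -0.06] [87.07 -0.24]
headtopBL [70.12 16.77]
headtopFR [103.07 -16.39]
head FL [106.24  15.54]
sleeveBL [-35.49  16.85]
sleeveFL [41.11 16.39]
railULout [603.7  117.58  30.  ] [119.85  49.25]
railURout [640.82 -49.64  30.  ] [291.07  53.92]
railLLout [488.56  92.09  30.  ] [122.99 -68.63]
railLRout [523.75 -55.04  30.  ] [274.12 -62.04]
[[184.1  198.03]]
```

```bash
cat >> h.py <<'E'
def delta(state,pos,yaw_x):
    "tool-frame shift (m) and rotvec (deg) to TCP pos with z down and tool x at world angle yaw_x(deg)"
    from scipy.spatial.transform import Rotation as R
    O=state["orientation"]; a=np.radians(yaw_x)
    N=np.array([[np.cos(a),np.sin(a),0],[np.sin(a),-np.cos(a),0],[0,0,-1]])
    return O.T@(np.asarray(pos)-state["position"])/1000, R.from_matrix(O.T@N).as_rotvec(degrees=True)
E
python3 - <<'E'
from h import *; from bench import robot
np.set_printoptions(precision=4,suppress=True)
s=robot.state(); m=robot.camera_model("wrist"); st=np.load("st.npy")
T=m["camera_from_world"]; c=-T[:3,:3].T@T[:3,3]; O=s["orientation"]
off=O.T@(c-s["position"]); print("cam in tool",off,"view dir",O.T@(-T[2,:3]),"up",O.T@T[1,:3])
yaw=np.degrees(st[2])+180; print(yaw)
# where the view axis hits z=186 for given TCP z=300
a=np.radians(yaw);N=np.array([[np.cos(a),np.sin(a),0],[np.sin(a),-np.cos(a),0],[0,0,-1]])
for z in(270,300):
    v=N@(O.T@(-T[2,:3])); p=N@off; p[2]+=z; p+=v*(186-p[2])/v[2]
    tgt=s2w(-143,32,st); pos=[*(tgt-p[:2]),z]; print(z,pos,w2s(pos,st),delta(s,pos,yaw))
E
```

```text
cam in tool [  72.8824    0.5991 -142.0976] view dir [-0.2903 -0.0007  0.9569] up [ 0.9569 -0.0005  0.2903]
100.95444687079606
270 [np.float64(537.2082885306044), np.float64(368.0540046733079), 270] [-138.7027   31.5665] (array([ 0.637 , -0.7095, -0.0382]), array([ -0.072 ,  -0.0844, -78.5073]))
300 [np.float64(535.5005516974679), np.float64(376.99265390499676), 300] [-147.803    31.5885] (array([ 0.6388, -0.7185, -0.0682]), array([ -0.072 ,  -0.0844, -78.5073]))
```

Emit:
{"method": "send_rows", "body": {
  "moves": [
    {"fingers": 1, "z": -0.04, "wz": -8},
    {"fingers": 1, "x": 0.1, "y": -0.11, "z": -0.04, "wz": -16},
    {"fingers": 1, "x": 0.637, "y": -0.7095, "z": -0.04, "wz": -78.5},
    {"fingers": 1, "x": 0.637, "y": -0.7095, "z": -0.04, "wz": -78.5},
    {"fingers": 1, "x": 0.637, "y": -0.7095, "z": -0.04, "wz": -78.5},
    {"fingers": 1, "x": 0.637, "y": -0.7095, "z": -0.04, "wz": -78.5},
    {"fingers": 1, "x": 0.637, "y": -0.7095, "z": -0.04, "wz": -78.5},
    {"fingers": 1, "x": 0.637, "y": -0.7095, "z": -0.04, "wz": -78.5},
    {"fingers": 1, "x": 0.637, "y": -0.7095, "z": -0.04, "wz": -78.5},
    {"fingers": 1, "x": 0.637, "y": -0.7095, "z": -0.04, "wz": -78.5}
  ]
}}

```text
invalid input at $.moves[0]: expected keys fingers, x, y, z, wx, wy, wz
```

```bash
python3 - <<'E'
from h import *; from bench import robot
np.set_printoptions(precision=4,suppress=True)
s=robot.state(); print(s["clock"],s["joint_pos"]); print(delta(s,[537.2,368,255],100.95))
E
```

```text
0.15 [-76.1769  11.8746  88.3862   0.003   79.8416  -8.6245]
(array([ 0.6369, -0.7095, -0.0232]), array([ -0.072 ,  -0.0844, -78.5028]))
```

Emit:
{"method": "send_rows", "body": {
  "moves": [
    {"fingers": 1, "x": 0, "y": 0, "z": -0.04, "wx": 0, "wy": 0, "wz": -8},
    {"fingers": 1, "x": 0.05, "y": -0.055, "z": -0.04, "wx": 0, "wy": 0, "wz": -16},
    {"fingers": 1, "x": 0.637, "y": -0.7095, "z": -0.04, "wx": 0, "wy": 0, "wz": -78.5},
    {"fingers": 1, "x": 0.637, "y": -0.7095, "z": -0.04, "wx": 0, "wy": 0, "wz": -78.5},
    {"fingers": 1, "x": 0.637, "y": -0.7095, "z": -0.04, "wx": 0, "wy": 0, "wz": -78.5},
    {"fingers": 1, "x": 0.637, "y": -0.7095, "z": -0.04, "wx": 0, "wy": 0, "wz": -78.5},
    {"fingers": 1, "x": 0.637, "y": -0.7095, "z": -0.04, "wx": 0, "wy": 0, "wz": -78.5},
    {"fingers": 1, "x": 0.637, "y": -0.7095, "z": -0.04, "wx": 0, "wy": 0, "wz": -78.5},
    {"fingers": 1, "x": 0.637, "y": -0.7095, "z": -0.04, "wx": 0, "wy": 0, "wz": -78.5},
    {"fingers": 1, "x": 0.637, "y": -0.7095, "z": -0.04, "wx": 0, "wy": 0, "wz": -78.5}
  ]
}}

```text
clock: 1.4
position: [407.4, 0.8, 271.4]
orientation: [[-0.19, 0.982, 0.001], [0.982, 0.19, -0.0], [-0.001, 0.001, -1.0]]
force: [1.1, -1.3, 0.8]
grip_width: 85.5
finger_force: 0.0
```

```bash
python3 - <<'E'
from h import *; from bench import robot
np.set_printoptions(precision=4,suppress=True)
s=robot.state(); print(s["clock"],s["joint_pos"]); print(delta(s,[537.2,368,245],100.95))
E
```

```text
1.4 [-12.0875 -11.4734 106.9388  -0.012   84.4772 -23.028 ]
(array([0.3359, 0.1971, 0.0263]), array([ 0.0482,  0.0335, -0.0083]))
```

Emit:
{"method": "send_rows", "body": {
  "moves": [
    {"fingers": 1, "x": 0.336, "y": 0.197, "z": 0, "wx": 0, "wy": 0, "wz": 0},
    {"fingers": 1, "x": 0.336, "y": 0.197, "z": 0, "wx": 0, "wy": 0, "wz": 0},
    {"fingers": 1, "x": 0.336, "y": 0.197, "z": 0, "wx": 0, "wy": 0, "wz": 0},
    {"fingers": 1, "x": 0.336, "y": 0.197, "z": 0, "wx": 0, "wy": 0, "wz": 0},
    {"fingers": 1, "x": 0.336, "y": 0.197, "z": 0, "wx": 0, "wy": 0, "wz": 0},
    {"fingers": 1, "x": 0.336, "y": 0.197, "z": 0, "wx": 0, "wy": 0, "wz": 0},
    {"fingers": 1, "x": 0.336, "y": 0.197, "z": 0.026, "wx": 0, "wy": 0, "wz": 0},
    {"fingers": 1, "x": 0.336, "y": 0.197, "z": 0.026, "wx": 0, "wy": 0, "wz": 0},
    {"fingers": 1, "x": 0.336, "y": 0.197, "z": 0.026, "wx": 0, "wy": 0, "wz": 0},
    {"fingers": 1, "x": 0.336, "y": 0.197, "z": 0.026, "wx": 0, "wy": 0, "wz": 0}
  ]
}}

```text
clock: 2.65
position: [537.3, 365.3, 246.9]
orientation: [[-0.189, 0.982, 0.002], [0.982, 0.189, 0.001], [0.0, 0.002, -1.0]]
force: [0.5, -0.0, -0.2]
grip_width: 85.0
finger_force: 0.0
```

```bash
python3 - <<'E'
from h import *; from bench import robot; import cv2,pickle
m=robot.camera_model("wrist"); i=robot.snapshot("wrist"); pickle.dump(m,open("w1.pkl","wb")); cv2.imwrite("pics/w1raw.png",i)
s=robot.state(); print(s["clock"],s["position"])
cv2.imwrite("pics/w1.png",cv2.resize(i[0:400,180:460],None,fx=2,fy=1.5) if 0 else cv2.resize(i,(800,500),interpolation=cv2.INTER_CUBIC))
E
```

```text
2.7 [537.38242529 365.33877006 246.9538589 ]
```

View pics/w1.png

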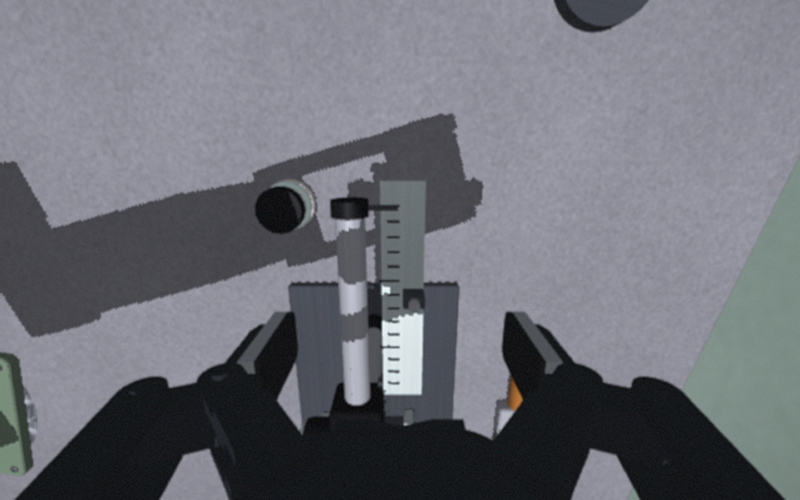

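The wrist view shows the pointer tip near (398,207) and the marker near (413,299), in shade. I'll enlarge this area.

```bash
python3 - <<'E'
import cv2
i=cv2.imread("pics/w1raw.png")[140:260,265:365]; i=cv2.convertScaleAbs(i,alpha=1.5)
cv2.imwrite("pics/w1c.png",cv2.resize(i,None,fx=5,fy=5,interpolation=cv2.INTER_CUBIC))
E
```

```text
(no output)
```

View pics/w1c.png

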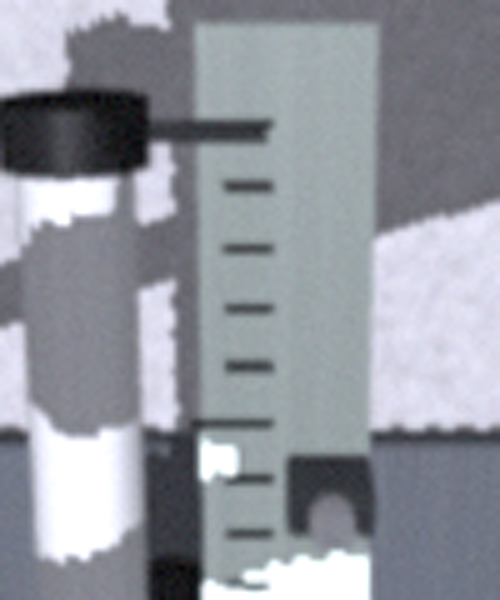

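```bash
python3 - <<'E'
from h import *; import pickle
np.set_printoptions(precision=2,suppress=True)
m=pickle.load(open("w1.pkl","rb")); st0=np.load("st.npy")
C=lambda u,v:np.array([265+(u+.5)/5-.5,140+(v+.5)/5-.5])
tk=[(250,186),(250,248),(250,308),(250,367),(250,423),(250,478),(250,533)]; X=[-165,-155,-145,-135,-125,-115,-105]
for z0 in(None,170,176,178):
    def f(p):  # shift along stand x,y , z, stand yaw
        st=st0+[0,0,p[3]]; z=p[2] if z0 is None else z0
        W=np.array([[*s2w(x+p[0],p[1],st),z] for x in X])
        return np.r_[(proj(m,W)-[C(*t) for t in tk])[:,1]*5, (proj(m,W)-[C(*t) for t in tk])[:,0]*5, p[3]*100]
    r=least_squares(f,[0,30,175,0]); p=r.x; st=st0+[0,0,p[3]]; z=p[2] if z0 is None else z0
    print(z0,p,r.fun[:7])
    q=lambda uv,zz:w2s(ray(m,C(*uv),zz),st)-[p[0],0]
    print(" bar end",q((285,22),z)," pointer@180",q((265,130),180)," base near",q((330,457),z)," top far",q((345,537),z+16),q((360,537),z+14)," screw",q((332,515),z+18), "barY",q((195,200),z),q((376,200),z),"mk y",q((288,470),z),q((372,470),z))
E
```

```text
None [  2.18  25.62 171.62  -0.01] [ 0.44 -0.1  -0.2  -0.81  0.13  0.67 -0.13]
 bar end [-190.55   30.99]  pointer@180 [-175.42   28.01]  base near [-118.98   38.98]  top far [-112.17   40.81] [-111.19   43.32]  screw [-116.91   38.6 ] barY [-162.78   16.95] [-162.89   45.56] mk y [-116.6    31.98] [-116.65   46.06]
170 [  2.73  25.61 173.61  -0.01] [ 1.73  0.71  0.15 -0.9  -0.37 -0.22 -1.4 ]
 bar end [-190.95   31.01]  pointer@180 [-175.97   28.02]  base near [-118.84   39.06]  top far [-111.93   40.91] [-110.95   43.44]  screw [-116.69   38.68] barY [-162.97   16.86] [-163.09   45.69] mk y [-116.45   32.01] [-116.49   46.19]
176 [  0.67  25.68 169.62  -0.01] [-3.14 -2.34 -1.17 -0.57  1.52  3.16  3.39]
 bar end [-189.48   30.93]  pointer@180 [-173.92   28.  ]  base near [-119.34   38.77]  top far [-112.83   40.54] [-111.85   43.  ]  screw [-117.49   38.37] barY [-162.26   17.17] [-162.38   45.2 ] mk y [-117.01   31.91] [-117.06   45.7 ]
178 [ -0.01  25.7  175.    -0.01] [-4.82 -3.39 -1.62 -0.45  2.18  4.33  5.05]
 bar end [-188.98   30.9 ]  pointer@180 [-173.23   27.99]  base near [-119.51   38.67]  top far [-113.13   40.41] [-112.16   42.85]  screw [-117.75   38.27] barY [-162.03   17.27] [-162.14   45.04] mk y [-117.2    31.87] [-117.25   45.54]
```

The scale ticks put the marker's near base edge at −119 and its far top edge at about −111.5. The marker centre is therefore at about −115, so the pull is about 60 mm. The clamp bar comes next.

```bash
python3 - <<'E'
from h import *; from bench import robot
np.set_printoptions(precision=4,suppress=True)
mt=robot.camera_model("top"); s=robot.state(); T=lambda u,v:np.array([170+(u+.5)/3.6-.5,140+(v+.5)/3.6-.5])
print("catch",ray(mt,T(663,80),40),"hinge",ray(mt,T(705,258),42))
h=np.array([507,-59.]); a=np.radians(12); d=np.array([np.cos(a),np.sin(a)])
r,w=112,13
def tcp(th): 
    th=np.radians(th); y=r*np.cos(th)-4*np.sin(th)-w; z=42+r*np.sin(th)+4*np.cos(th); return np.r_[h+d*y,z]
p0=tcp(76)-np.r_[d*20,8]; up=p0.copy(); up[2]=250
O=s["orientation"]
print("up",up,delta(s,up,100.95)); print("down",p0,p0-up)
for th in(76,70,64,57,50,43,36,29,22,15,8,3,0): print(th,tcp(th),O.T@(tcp(th)-p0)/1000)
E
```

```text
catch [644.7863 -26.2174  40.    ] hinge [507.5433 -60.179   42.    ]
up [497.4279 -61.0346 250.    ] (array([-0.4112, -0.1196, -0.0035]), array([ 0.1275, -0.03  , -0.0793]))
down [497.4279 -61.0346 143.6408] [   0.        0.     -106.3592]
76 [516.9909 -56.8764 151.6408] [ 0.0004  0.02   -0.008 ]
70 [528.0766 -54.52   148.6137] [ 0.0006  0.0313 -0.0049]
64 [538.7921 -52.2424 144.4184] [ 0.0008  0.0423 -0.0007]
57 [550.6693 -49.7178 138.1097] [0.0011 0.0544 0.0057]
50 [561.7059 -47.3719 130.3681] [0.0013 0.0657 0.0134]
43 [571.7374 -45.2397 121.3092] [0.0015 0.0759 0.0225]
36 [580.6142 -43.3528 111.068 ] [0.0017 0.085  0.0328]
29 [588.204  -41.7396  99.7972] [0.0018 0.0927 0.0441]
22 [594.3937 -40.4239  87.6647] [0.0019 0.099  0.0562]
15 [599.091  -39.4254  74.8514] [0.002  0.1038 0.069 ]
8 [602.2259 -38.7591  61.5485] [0.0021 0.1069 0.0823]
3 [603.4817 -38.4922  51.8561] [0.0021 0.1082 0.092 ]
0 [603.8366 -38.4167  46.    ] [0.0021 0.1085 0.0979]
```

Emit:
{"method": "send_rows", "body": {
  "moves": [
    {"fingers": -1, "x": 0, "y": -0.02, "z": -0.02, "wx": 0, "wy": 0, "wz": 0},
    {"fingers": -1, "x": -0.411, "y": -0.12, "z": -0.02, "wx": 0, "wy": 0, "wz": 0},
    {"fingers": -1, "x": -0.411, "y": -0.12, "z": -0.02, "wx": 0, "wy": 0, "wz": 0},
    {"fingers": -1, "x": -0.411, "y": -0.12, "z": -0.02, "wx": 0, "wy": 0, "wz": 0},
    {"fingers": -1, "x": -0.411, "y": -0.12, "z": -0.02, "wx": 0, "wy": 0, "wz": 0},
    {"fingers": -1, "x": -0.411, "y": -0.12, "z": -0.02, "wx": 0, "wy": 0, "wz": 0},
    {"fingers": -1, "x": -0.411, "y": -0.12, "z": -0.02, "wx": 0, "wy": 0, "wz": 0},
    {"fingers": -1, "x": -0.411, "y": -0.12, "z": -0.02, "wx": 0, "wy": 0, "wz": 0},
    {"fingers": -1, "x": -0.411, "y": -0.12, "z": -0.02, "wx": 0, "wy": 0, "wz": 0},
    {"fingers": -1, "x": -0.411, "y": -0.12, "z": -0.02, "wx": 0, "wy": 0, "wz": 0}
  ]
}}

```text
clock: 3.95
position: [496.9, -60.2, 266.0]
orientation: [[-0.189, 0.982, 0.001], [0.982, 0.189, 0.0], [0.0, 0.001, -1.0]]
force: [-0.6, 0.1, -0.7]
grip_width: -0.2
finger_force: 0.0
```

```bash
python3 - <<'E'
from h import *; from bench import robot; import cv2
np.set_printoptions(precision=4,suppress=True)
s=robot.state(); print(s["clock"],s["position"]); print(delta(s,[497.4,-61,143.6],100.95))
i=robot.snapshot("wrist"); cv2.imwrite("pics/w2.png",i)
E
```

```text
3.95 [496.9431 -60.2456 266.0053]
(array([-0.0008,  0.0001,  0.1224]), array([ 0.0759, -0.0045, -0.0732]))
```

View pics/w2.png

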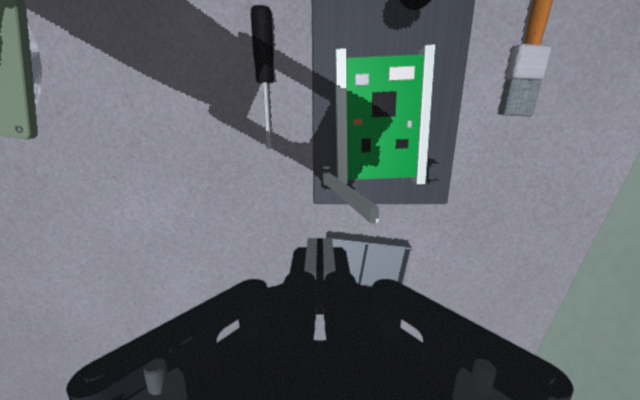

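The wrist view shows the shut fingertips, thin at about (320,245), and the bar leaning from (326,172) to (375,215), clear to the right of the tips. Now I descend.

Emit:
{"method": "send_rows", "body": {
  "moves": [
    {"fingers": -1, "x": 0, "y": 0, "z": 0.04, "wx": 0, "wy": 0, "wz": 0},
    {"fingers": -1, "x": -0.001, "y": 0, "z": 0.08, "wx": 0, "wy": 0, "wz": 0},
    {"fingers": -1, "x": -0.001, "y": 0, "z": 0.122, "wx": 0, "wy": 0, "wz": 0},
    {"fingers": -1, "x": -0.001, "y": 0, "z": 0.122, "wx": 0, "wy": 0, "wz": 0},
    {"fingers": -1, "x": -0.001, "y": 0.02, "z": 0.114, "wx": 0, "wy": 0, "wz": 0},
    {"fingers": -1, "x": 0, "y": 0.031, "z": 0.117, "wx": 0, "wy": 0, "wz": 0},
    {"fingers": -1, "x": 0, "y": 0.042, "z": 0.121, "wx": 0, "wy": 0, "wz": 0},
    {"fingers": -1, "x": 0, "y": 0.054, "z": 0.128, "wx": 0, "wy": 0, "wz": 0},
    {"fingers": -1, "x": 0, "y": 0.066, "z": 0.135, "wx": 0, "wy": 0, "wz": 0},
    {"fingers": -1, "x": 0, "y": 0.076, "z": 0.144, "wx": 0, "wy": 0, "wz": 0}
  ]
}}

```text
clock: 5.25
position: [572.3, -45.5, 120.4]
orientation: [[-0.19, 0.982, -0.0], [0.982, 0.19, 0.0], [0.0, -0.0, -1.0]]
force: [-0.2, -0.4, 1.3]
grip_width: 0.0
finger_force: 0.3
```

Emit:
{"method": "send_rows", "body": {
  "moves": [
    {"fingers": -1, "x": 0, "y": 0.009, "z": 0.01, "wx": 0, "wy": 0, "wz": 0},
    {"fingers": -1, "x": 0, "y": 0.017, "z": 0.0215, "wx": 0, "wy": 0, "wz": 0},
    {"fingers": -1, "x": 0, "y": 0.023, "z": 0.0335, "wx": 0, "wy": 0, "wz": 0},
    {"fingers": -1, "x": 0, "y": 0.028, "z": 0.0465, "wx": 0, "wy": 0, "wz": 0},
    {"fingers": -1, "x": 0, "y": 0.031, "z": 0.06, "wx": 0, "wy": 0, "wz": 0},
    {"fingers": -1, "x": 0, "y": 0.032, "z": 0.069, "wx": 0, "wy": 0, "wz": 0},
    {"fingers": -1, "x": 0, "y": 0.032, "z": 0.073, "wx": 0, "wy": 0, "wz": 0},
    {"fingers": -1, "x": 0, "y": 0.032, "z": 0.0755, "wx": 0, "wy": 0, "wz": 0},
    {"fingers": -1, "x": 0, "y": 0.032, "z": 0.077, "wx": 0, "wy": 0, "wz": 0},
    {"fingers": -1, "x": 0, "y": 0.032, "z": 0.077, "wx": 0, "wy": 0, "wz": 0}
  ]
}}

```text
clock: 6.5
position: [602.7, -39.7, 45.9]
orientation: [[-0.19, 0.982, -0.001], [0.982, 0.19, -0.0], [0.0, -0.001, -1.0]]
force: [-5.4, 0.8, 7.5]
grip_width: 0.1
finger_force: 3.8
```

```bash
python3 - <<'E'
from h import *; from bench import robot; import cv2
s=robot.state(); print(s["clock"],s["position"],s["force"])
i=robot.snapshot("wrist"); t=robot.snapshot("side")[145:335,255:410]
a=cv2.resize(i,(440,275)); b=cv2.resize(t,None,fx=2.3,fy=2.3)
import numpy as np
o=np.zeros((max(275,b.shape[0]),440+b.shape[1],3),np.uint8); o[:275,:440]=a; o[:b.shape[0],440:]=b; cv2.imwrite("pics/c3.png",o); print(o.shape)
E
```

```text
6.5 [602.70307699 -39.67506265  45.90571448] [-5.39725282  0.82799857  7.51964098]
(437, 796, 3)
```

View pics/c3.png

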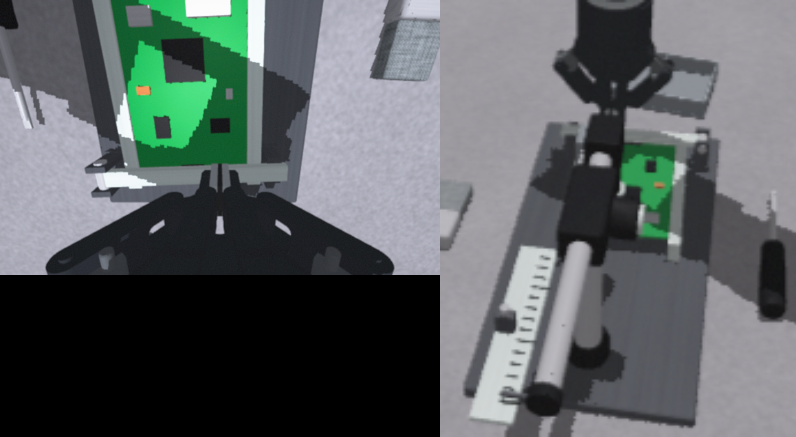

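The bar lies flat across the board in its fork; in the wrist crop it runs from (100,178) to (285,172). The contact height was 45.9 mm, which matches the bar lying down. I hold briefly, then lift.

Emit:
{"method": "send_rows", "body": {
  "moves": [
    {"fingers": -1, "x": 0, "y": 0, "z": 0.001, "wx": 0, "wy": 0, "wz": 0},
    {"fingers": -1, "x": 0, "y": 0, "z": 0.001, "wx": 0, "wy": 0, "wz": 0},
    {"fingers": -1, "x": 0, "y": 0, "z": 0.001, "wx": 0, "wy": 0, "wz": 0},
    {"fingers": -1, "x": 0, "y": 0, "z": -0.06, "wx": 0, "wy": 0, "wz": 0},
    {"fingers": -1, "x": 0, "y": 0, "z": -0.12, "wx": 0, "wy": 0, "wz": 0},
    {"fingers": -1, "x": 0, "y": 0, "z": -0.18, "wx": 0, "wy": 0, "wz": 0},
    {"fingers": 1, "x": 0, "y": 0, "z": -0.225, "wx": 0, "wy": 0, "wz": 0},
    {"fingers": 1, "x": 0, "y": 0, "z": -0.225, "wx": 0, "wy": 0, "wz": 0}
  ]
}}

```text
clock: 7.6
position: [606.1, -40.3, 276.0]
orientation: [[-0.19, 0.982, 0.012], [0.982, 0.19, -0.003], [-0.005, 0.011, -1.0]]
force: [0.7, 0.6, -0.3]
grip_width: 35.8
finger_force: 0.0
```

```bash
python3 - <<'E'
from h import *; from bench import robot
np.set_printoptions(precision=4,suppress=True)
s=robot.state(); st=np.load("st.npy"); print(s["clock"],s["position"]); p=[*s2w(87,0,st),265]; print(p,delta(s,p,100.6))
E
```

```text
7.6 [606.0815 -40.3319 275.9647]
[np.float64(549.1068873913935), np.float64(140.4653528422583), 265] (array([ 0.1884, -0.0217,  0.0098]), array([0.6534, 0.2797, 0.3482]))
```

Emit:
{"method": "send_rows", "body": {
  "moves": [
    {"fingers": 1, "x": 0.05, "y": -0.006, "z": 0, "wx": 0, "wy": 0, "wz": 0},
    {"fingers": 1, "x": 0.1, "y": -0.012, "z": 0, "wx": 0, "wy": 0, "wz": 0},
    {"fingers": 1, "x": 0.15, "y": -0.018, "z": 0, "wx": 0, "wy": 0, "wz": 0.3},
    {"fingers": 1, "x": 0.187, "y": -0.022, "z": 0.005, "wx": 0, "wy": 0, "wz": 0.3},
    {"fingers": 1, "x": 0.187, "y": -0.022, "z": 0.008, "wx": 0, "wy": 0, "wz": 0.3},
    {"fingers": 1, "x": 0.187, "y": -0.022, "z": 0.008, "wx": 0, "wy": 0, "wz": 0.3},
    {"fingers": 1, "x": 0.187, "y": -0.022, "z": 0.008, "wx": 0, "wy": 0, "wz": 0.3}
  ]
}}

```text
clock: 8.48
position: [546.2, 138.6, 261.0]
orientation: [[-0.183, 0.983, -0.0], [0.983, 0.183, -0.0], [-0.0, -0.0, -1.0]]
force: [-0.3, -0.6, -0.4]
grip_width: 85.4
finger_force: 0.0
```

```bash
python3 - <<'E'
from h import *; from bench import robot; import cv2,pickle
np.set_printoptions(precision=4,suppress=True)
s=robot.state(); print(s["clock"],s["position"],s["orientation"][:,0])
m=robot.camera_model("wrist"); i=robot.snapshot("wrist"); pickle.dump((m,s["position"],s["orientation"]),open("w4.pkl","wb")); cv2.imwrite("pics/w4raw.png",i)
i=cv2.convertScaleAbs(i[130:330,220:420],alpha=1.6,beta=15)
cv2.imwrite("pics/w4.png",cv2.resize(i,None,fx=3,fy=3,interpolation=cv2.INTER_CUBIC))
E
```

```text
8.475 [546.2446 138.6381 260.9525] [-0.1833  0.9831 -0.0003]
```

View pics/w4.png

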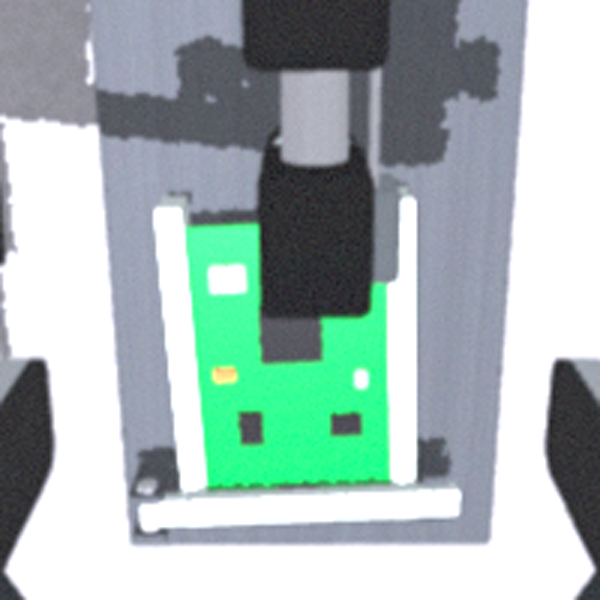

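The bar is flat in the catch. The head's front top corners are at about (262,316) and (371,314), and the boom edges at x≈282 and 350, running parallel to the image columns. I compute the grasp offset from these.

```bash
python3 - <<'E'
from h import *; import pickle
np.set_printoptions(precision=2,suppress=True)
m,p,O=pickle.load(open("w4.pkl","rb")); st=np.load("st.npy")
C=lambda u,v:np.array([220+(u+.5)/3-.5,130+(v+.5)/3-.5])
for n,uv,z in[("FL",(261,316),200),("FR",(371,315),200),("boomL",(280,120),180),("boomR",(351,120),180),("sleeveL",(245,68),198),("sleeveR",(388,67),198),("plateFL",(132,543),12),("plateFR",(489,542),12),("btn R far",(397,278),180)]:
    w=ray(m,C(*uv),z); print(n,w,"stand",w2s(w,st),"tool",O.T@(w-p))
E
```

```text
FL [538.45 120.18 200.  ] stand [104.89 -14.32] tool [-16.7  -11.02  60.96]
FR [566.64 125.73 200.  ] stand [104.8   14.41] tool [-16.41  17.71  60.95]
boomL [534.39 168.29 180.  ] stand [56.88 -9.16] tool [31.35 -6.18 80.95]
boomR [553.06 171.78 180.  ] stand [57.01  9.83] tool [31.35 12.81 80.94]
sleeveL [523.63 182.65 198.  ] stand [ 40.74 -17.  ] tool [ 47.43 -14.14  62.94]
sleeveR [557.52 189.22 198.  ] stand [40.73 17.53] tool [47.68 20.39 62.93]
plateFL [ 497.95 -110.01   12.  ] stand [323.19 -97.82] tool [-235.51  -92.93  249.07]
plateFR [690.74 -73.33  12.  ] stand [323.81  98.43] tool [-234.78  103.32  248.98]
btn R far [574.94 129.85 180.  ] stand [102.33  23.35] tool [-13.87  26.64  80.94]
```

Emit:
{"method": "send_rows", "body": {
  "force": 40,
  "moves": [
    {"fingers": 1, "x": 0.0035, "y": 0.004, "z": 0, "wx": 0, "wy": 0, "wz": 0},
    {"fingers": 1, "x": 0.0035, "y": 0.004, "z": 0.035, "wx": 0, "wy": 0, "wz": 0},
    {"fingers": 1, "x": 0.0035, "y": 0.004, "z": 0.07, "wx": 0, "wy": 0, "wz": 0},
    {"fingers": 1, "x": 0.0035, "y": 0.004, "z": 0.099, "wx": 0, "wy": 0, "wz": 0},
    {"fingers": 1, "x": 0.0035, "y": 0.004, "z": 0.099, "wx": 0, "wy": 0, "wz": 0},
    {"fingers": 1, "x": 0.0035, "y": 0.004, "z": 0.099, "wx": 0, "wy": 0, "wz": 0},
    {"fingers": 1, "x": 0.0035, "y": 0.004, "z": 0.099, "wx": 0, "wy": 0, "wz": 0}
  ]
}}

```text
clock: 9.4
position: [550.8, 144.0, 164.4]
orientation: [[-0.185, 0.983, 0.004], [0.983, 0.185, 0.0], [-0.0, 0.004, -1.0]]
force: [0.4, 0.1, 0.8]
grip_width: 85.4
finger_force: 0.0
```

Emit:
{"method": "send_rows", "body": {
  "force": 40,
  "moves": [
    {"fingers": -1, "x": 0, "y": 0, "z": 0, "wx": 0, "wy": 0, "wz": 0},
    {"fingers": -1, "x": 0, "y": 0, "z": 0, "wx": 0, "wy": 0, "wz": 0},
    {"fingers": -1, "x": 0, "y": 0, "z": 0, "wx": 0, "wy": 0, "wz": 0},
    {"fingers": -1, "x": 0, "y": 0, "z": 0, "wx": 0, "wy": 0, "wz": 0},
    {"fingers": -1, "x": 0, "y": 0, "z": 0, "wx": 0, "wy": 0, "wz": 0},
    {"fingers": -1, "x": 0, "y": 0, "z": 0, "wx": 0, "wy": 0, "wz": 0},
    {"fingers": -1, "x": 0, "y": 0, "z": 0, "wx": 0, "wy": 0, "wz": 0},
    {"fingers": -1, "x": 0, "y": 0, "z": 0, "wx": 0, "wy": 0, "wz": 0}
  ]
}}

```text
clock: 10.4
position: [550.3, 144.1, 163.6]
orientation: [[-0.185, 0.983, 0.003], [0.983, 0.185, 0.0], [-0.0, 0.003, -1.0]]
force: [-0.2, -0.2, 5.8]
grip_width: 31.5
finger_force: 41.5
```

Grip width is 31.5 mm at 41 N, so the button is in. Now the pull, with tool −x equal to stand +x.

Emit:
{"method": "send_rows", "body": {
  "moves": [
    {"fingers": -1, "x": -0.005, "y": 0, "z": 0, "wx": 0, "wy": 0, "wz": 0},
    {"fingers": -1, "x": -0.012, "y": 0, "z": 0, "wx": 0, "wy": 0, "wz": 0},
    {"fingers": -1, "x": -0.019, "y": 0, "z": 0, "wx": 0, "wy": 0, "wz": 0},
    {"fingers": -1, "x": -0.026, "y": 0, "z": 0, "wx": 0, "wy": 0, "wz": 0},
    {"fingers": -1, "x": -0.033, "y": 0, "z": 0, "wx": 0, "wy": 0, "wz": 0},
    {"fingers": -1, "x": -0.04, "y": 0, "z": 0, "wx": 0, "wy": 0, "wz": 0},
    {"fingers": -1, "x": -0.047, "y": 0, "z": 0, "wx": 0, "wy": 0, "wz": 0},
    {"fingers": -1, "x": -0.054, "y": 0, "z": 0, "wx": 0, "wy": 0, "wz": 0},
    {"fingers": -1, "x": -0.06, "y": 0, "z": 0, "wx": 0, "wy": 0, "wz": 0},
    {"fingers": -1, "x": -0.06, "y": 0, "z": 0, "wx": 0, "wy": 0, "wz": 0}
  ]
}}

```text
clock: 11.65
position: [561.5, 85.8, 163.6]
orientation: [[-0.185, 0.983, 0.003], [0.983, 0.185, 0.002], [0.001, 0.004, -1.0]]
force: [0.1, 2.8, 4.7]
grip_width: 31.3
finger_force: 41.0
```

Emit:
{"method": "send_rows", "body": {
  "moves": [
    {"fingers": -1, "x": 0, "y": 0, "z": 0, "wx": 0, "wy": 0, "wz": 0},
    {"fingers": -1, "x": 0, "y": 0, "z": 0, "wx": 0, "wy": 0, "wz": 0},
    {"fingers": -1, "x": 0, "y": 0, "z": 0, "wx": 0, "wy": 0, "wz": 0},
    {"fingers": -1, "x": 0, "y": 0, "z": 0, "wx": 0, "wy": 0, "wz": 0}
  ]
}}

```text
clock: 12.15
position: [561.5, 86.0, 163.7]
orientation: [[-0.185, 0.983, 0.003], [0.983, 0.185, 0.002], [0.001, 0.004, -1.0]]
force: [-0.9, 3.4, 6.0]
grip_width: 31.1
finger_force: 41.0
```

```bash
python3 - <<'E'
from h import *; from bench import robot; import cv2
s=robot.state(); print(s["clock"],s["position"],s["force"],s["grip_width"],s["finger_force"])
d=s["position"]-np.array([550.3,144.1,163.6]); print(s["orientation"][:,0]@d)
a=robot.snapshot("side")[190:330,255:365]; b=robot.snapshot("top")[165:225,165:325]; w=robot.snapshot("wrist"); cv2.imwrite("pics/w5raw.png",w)
cv2.imwrite("pics/s5raw.png",a)
A=cv2.resize(a,None,fx=4,fy=4,interpolation=cv2.INTER_CUBIC); B=cv2.resize(b,(350,131),interpolation=cv2.INTER_CUBIC); W=cv2.resize(w,(350,219))
o=np.zeros((560,790,3),np.uint8); o[:,:440]=A; o[:131,440:]=B; o[140:359,440:]=W; cv2.imwrite("pics/c5.png",o)
E
```

```text
12.15 [561.48497849  85.98916569 163.65685013] [-0.93707425  3.36012836  5.95662539] 31.071943415645652 40.98426818847656
-59.17693794936608
```

View pics/c5.png

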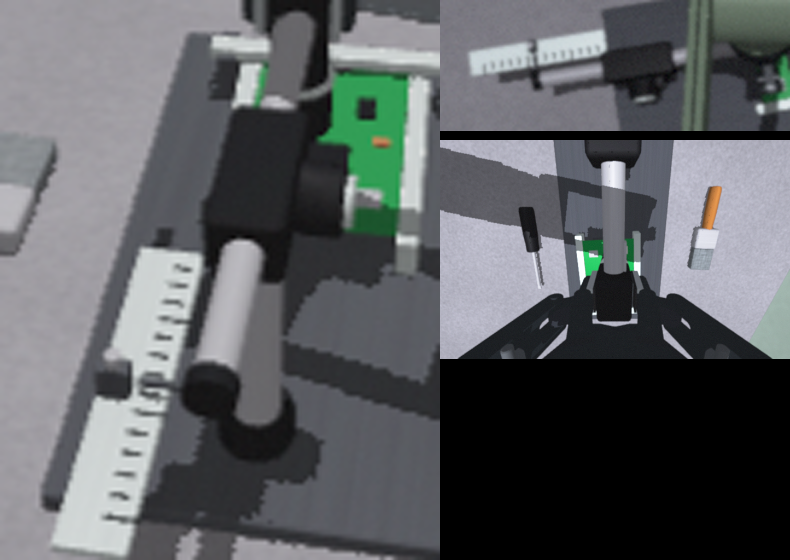

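The side view shows the pointer tip near (150,383) beside the marker at (113,378). I check the travel by matching the tail cap against the home pictures.

```bash
python3 - <<'E'
from h import *; from bench import robot; import cv2
np.set_printoptions(precision=2,suppress=True)
st=np.load("st.npy")
for n,c0,hw in(("side",(300,317),9),("top",(186,205),6)):
    m=robot.camera_model(n); a=cv2.imread(f"pics/{n}0.png"); b=robot.snapshot(n)
    u=6; x,y=c0
    t=cv2.resize(a[y-hw:y+hw,x-hw:x+hw],None,fx=u,fy=u,interpolation=cv2.INTER_CUBIC)
    B=cv2.resize(b,None,fx=u,fy=u,interpolation=cv2.INTER_CUBIC)
    pr=proj(m,[[*s2w(-175+2,0,st),180],[*s2w(-115+2,0,st),180]]); d=pr[1]-pr[0]
    r=cv2.matchTemplate(B,t,cv2.TM_CCOEFF_NORMED)
    gx,gy=(np.array([x-hw,y-hw])+d)*u; sub=r[int(gy)-60:int(gy)+60,int(gx)-60:int(gx)+60]
    _,s,_,loc=cv2.minMaxLoc(sub); q=np.array([loc[0]+int(gx)-60,loc[1]+int(gy)-60])/u-[x-hw,y-hw]
    print(n,pr[0],"shift",q,"expected for 60",d,"travel",60*(q@d)/(d@d),s)
E
```

```text
side [300.69 318.75] shift [  7.5  -30.83] expected for 60 [  7.39 -31.44] travel 58.94892001850229 0.9429415464401245
top [186.   205.87] shift [23.83 -4.33] expected for 60 [24.14 -4.03] travel 59.388644235045476 0.8814478516578674
```

Three measurements agree on about 59.2 mm of travel, so I nudge 0.7 mm further and hold.

Emit:
{"method": "send_rows", "body": {
  "moves": [
    {"fingers": -1, "x": -0.0007, "y": 0, "z": 0, "wx": 0, "wy": 0, "wz": 0},
    {"fingers": -1, "x": -0.0007, "y": 0, "z": 0, "wx": 0, "wy": 0, "wz": 0},
    {"fingers": -1, "x": -0.0007, "y": 0, "z": 0, "wx": 0, "wy": 0, "wz": 0},
    {"fingers": -1, "x": -0.0007, "y": 0, "z": 0, "wx": 0, "wy": 0, "wz": 0},
    {"fingers": -1, "x": -0.0007, "y": 0, "z": 0, "wx": 0, "wy": 0, "wz": 0},
    {"fingers": -1, "x": -0.0007, "y": 0, "z": 0, "wx": 0, "wy": 0, "wz": 0}
  ]
}}

```text
clock: 13.15
position: [561.5, 85.8, 163.6]
orientation: [[-0.185, 0.983, 0.003], [0.983, 0.185, 0.003], [0.002, 0.004, -1.0]]
force: [0.8, 3.7, 5.0]
grip_width: 30.9
finger_force: 41.0
```

```bash
python3 -c "
from bench import robot
s=robot.state(); print(s['clock'],s['position'],s['finger_force']); print(robot.job_done())"
```

```text
13.15 [561.53323849  85.8180981  163.64814855] 40.9738165140152
the job is handed in; nothing more can be done
None
```

I handed the job in at 13.15 s with the clamp bar down in its catch and the camera head still gripped at 41 N. By arm position and camera checks the pointer is within about 1 mm of the marker; no verdict came back.

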